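# Vacuum-seal the walnut jar

### The arm

A 6-joint arm with a two-finger parallel gripper is mounted at the origin on the work surface. World frame = base frame: x ahead of the robot, y to its left, z up, the work surface at z = 0. Lengths are in m, angles in rad, forces in N, time in s.
With the tool pointing down it reaches from about 0.275 to 0.75 m from the base axis. Payload 10.2 kg.
Tool frame: the origin (TCP) lies midway between the tips of the shut fingers; the grasp point (between the pads) lies 19 mm behind it; z points along the fingers, y is the line along which they close (so a half turn about z gives the same grasp; the last joint's range is limited). The gripper opens to 88 mm and grips with 3 to 60 N. Pads are 18 mm wide; open, the fingers measure 123 mm over their backs; the gripper's body (75 mm by 187 mm) begins 45 mm behind the grasp point.
Start: joints at [-1.327, 0.313, 1.498, -0, 1.331, -0.223], TCP at [0.236, -0.469, 0.239] pointing down, gripper open.
Joint ranges: [-2.94, 2.94], [-0.97, 2.17], [0.19, 2.56], [-1.23, 4.37], [0.02, 3.11], [-2.88, 2.88]. Speed limits (rad/s): [2.39, 2.39, 3.01, 3.14, 3.14, 3.14].

### API

Orientations are given as a rotation vector (axis times angle).
In Python, from plant import status, read_camera, hand_in gives the robot as it stands.
- The arm moves only by the tool apply_moves, never from a script. Its argument "commands" is a list of rows, each an object of numbers: "tx", "ty", "tz": the shift along the world's x, y, z in mm; "turn": the turn about the world's z in rad; "hand": the closure, from 0 (fully open) to 1 (shut). A call has 1 to 10 rows; each row is the pose to reach, as a shift and turn from the pose commanded when the call began; what a row does not reach only later rows make up. A row lasts 1/8 s, in which the tool goes at most 62.5 mm and 10.7 degrees, less where a joint would pass 70% of its speed; a pose out of reach is approached as far as the arm can. A call with a gripper value outside its range is refused whole. The fingers move at their own pace and stop on an object; the grip force is fixed at half the most. Time passes only in rows, so rows that repeat a pose let the fingers close. It gives the time, the measured TCP pose, the force, the opening and the grip force at its end, in the units of the state.
- status.observe(): the state, without advancing time (a new reading comes with each control period).
- read_camera(name): name is "side" or "top" or "wrist"; returns a dict with "color" (400x640x3 uint8, red, green, blue), "fx", "fy", "cx", "cy" (pixels), "origin" and "rotation" of the camera in the world. Camera axes: x right, y down, z forward; pixel columns grow to the right and rows downward; lengths in m; the calibration is good to about 2 mm. A picture is of the moment at which its call begins. There is no depth.
- hand_in(): hands the job in; it is judged then, once.
The state is a dict: "time": time; "qpos": joint angles; "joint_vel": joint speeds; "effort": joint torques, N m; "tcp_pos": TCP position; "tcp_rot": TCP orientation; "ft_force": force on the tool from outside, world axes, zero at the start; "ft_torque": the same for the moment, N m; "grip_width": finger opening in m; "grasp_force": force on a finger pad.
Only numpy, scipy, OpenCV 4.12 (cv2) and the standard library are available. Lean on these libraries where they do the work, as an engineer would, in place of code of your own. Each camera call takes 0.05 s, during which the arm holds its last target. There are 200 camera calls.

### The job

Put the walnut that was left on the counter into the open glass jar with the others, then fit the pump lid squarely on the jar. The lid's little vacuum pump runs only while the button on top is held, so press the button right down, firmly but without ramming it, keep it down without a break for at least three seconds, and finish while still holding it down. Leave the other things on the counter where they are.

Things in the scene. Friction and masses are not known exactly. Their poses are not given: they have to be found in the camera images.
- walnut_mid (a point): The middle of the loose walnut in its shell that lies on the counter, about 33 mm thick and 36 mm tall, 14 g. It stands on its blunt end on the counter, so this point starts 18 mm above the surface. (Three like it are already in the jar.)
- jar: Open storage jar of clear glass, a straight round cylinder 110 mm across outside and 130 mm tall, wall 4 mm, floor 6 mm thick; 0.65 kg, loose, standing upright on the counter, three walnuts lying on its floor. Origin at the centre of its underside, z up.
- jar_mouth (a point): The centre of the jar's round mouth, level with the rim, 130 mm above the jar's underside; the clear opening is about 98 mm across.
- lid: Loose pump lid, white and grey plastic, 0.24 kg, lying right way up on the counter. Origin at the centre of its underside, z up. From below: bevelled plug 93 mm across, 12 mm deep (about 2.5 mm play in the jar's mouth); flange 110 mm across, 8 mm thick, that rests on the rim; straight round dome 56 mm across, 20 to 52 mm above the origin (grip here). On the jar its origin is 118 mm above the jar's underside.
- lid_dome (a point): A point on the lid's axis inside the dome, 40 mm above the lid's origin: the height to grip.
- button_top (a point): The centre of the flat top of the pump button, 30 mm across, on the lid's axis; untouched it stands 6.5 mm proud of the dome's top (58.5 mm above the lid's origin), and it moves straight down into the dome.
- pump_button (a joint): How far the pump button is pressed in, in m: 0 untouched, 0.006 fully down and almost flush with the dome's top. A spring pushes it back up: about 2 N to start it moving, 6 N fully down; pushing harder only bears on the stop.
- bowl: Bystander: pale green ceramic bowl, 130 mm across, 60 mm tall, loose. Origin at the centre of its underside.
- spatula: Bystander: flat steel spatula with a fan-shaped blade, 250 mm long, lying on the counter along its own x axis (handle to -x), 6 mm thick. Origin where the handle meets the blade, on the underside.
- chopstick_holder: Bystander: bamboo tube 74 mm across and 125 mm tall with chopsticks standing in it up to 230 mm. Origin at the centre of its underside.
- canister: Bystander: closed pale green ceramic canister with a flat bamboo lid, 98 mm across and 90 mm tall. Origin at the centre of its underside.
- garlic: Bystander: white garlic bulb, 55 mm across and 49 mm tall. Origin at the centre of its underside.
- dish: Bystander: small white dish, 96 mm across and 20 mm tall. Origin at the centre of its underside.

How it is judged:
On the way, in this order (a step that is already met when the one before it is completed fails the run):
1. the walnut is in the jar, let go (z of walnut_mid in the frame of jar between 0.005 and 0.105 m and horizontal distance between walnut_mid and jar below 0.05 m and contact force between the fingers and anything else below 0.1 N), for 0.2 s.
2. the lid sits squarely on the jar, with the walnut inside (z of walnut_mid in the frame of jar between 0.005 and 0.105 m and horizontal distance between walnut_mid and jar below 0.05 m and horizontal distance between lid and jar below 0.007 m and z of lid in the frame of jar between 0.114 and 0.122 m and angle between lid's own z axis and vertical below 0.06 rad), for 0.2 s.
3. the pump button is kept down by the fingers, unbroken for 3 s (2.8 s measured) (horizontal distance between lid and jar below 0.007 m and z of lid in the frame of jar between 0.114 and 0.122 m and angle between lid's own z axis and vertical below 0.06 rad and value of joint pump_button above 0.0045 m and contact force between the fingers and lid above 3 N), for 2.8 s.
At the end, for the whole second after the job is handed in: Walnut inside the jar; lid on the jar (centred within 7 mm, level within 0.06 rad, its origin 114 to 122 mm above the jar's underside); jar upright on the counter, at rest; the fingers still hold the pump button at least 4.5 of its 6 mm down, with more than 3 N (all of step 3 and z of walnut_mid in the frame of jar between 0.005 and 0.105 m and horizontal distance between walnut_mid and jar below 0.05 m and angle between jar's own z axis and vertical below 0.05 rad and height (world z) of jar below 0.004 m and linear speed of each of jar, lid below 0.02 m/s); the arm keeps its last pose, push and grip.
It fails at once if the lid or its button is rammed (more than 60 N between lid and jar) (contact force between lid and jar above 60 N).
It fails at once if the jar is tipped (angle between jar's own z axis and vertical above 0.35 rad).
It fails at once if a bystander is shifted by more than 30 mm (distance of any of bowl, spatula, chopstick_holder, canister, garlic, dish from where it was at the start of the episode above 0.03 m).
It fails at once if the bowl, the canister or the chopstick holder is tipped (angle between any of bowl, canister, chopstick_holder's own z axis and vertical above 0.4 rad).
It also fails if it takes over 72 s, if anything falls off the work surface, if the arm or the gripper's body presses on something with over 40 N, if the wrist force passes 120 N, or if a joint passes its speed limit or range.

## Working session

There is one attempt and no reset: what is moved stays moved. The work goes in short steps, Python scripts to look and compute and a tool call to move; the robot and the scene stay as the last step left them, time stands still between calls to the robot, and variables do not carry over. Pictures are saved under pics/ and viewed, at most 10 in all, crops included, and the job is handed in when it is done.

Besides the shell and the picture viewer there is one more tool, called after "Call:" by a JSON object that holds its "name" and its "arguments". apply_moves: Moves the arm, as the interface text tells. Its arguments: {"type":"object","properties":{"commands":{"type":"array"}},"required":["commands"]}

```bash
mkdir -p pics; cat > h.py <<'E'
import numpy as np, cv2
from plant import status, read_camera, hand_in
def snap(n,f,crop=None,s=1):
    c=read_camera(n); np.savez('pics/%s.npz'%f,**c)
    im=c['color'][:,:,::-1]
    if crop: x0,y0,x1,y1=crop; im=im[y0:y1,x0:x1]
    im=cv2.resize(im,None,fx=s,fy=s,interpolation=cv2.INTER_CUBIC) if s!=1 else im
    cv2.imwrite('pics/%s.png'%f,im); return c
def pt(c,u,v,z):
    d=np.array(c['rotation'])@[(u-c['cx'])/c['fx'],(v-c['cy'])/c['fy'],1]; o=np.array(c['origin'])
    return o+d*(z-o[2])/d[2]
def px(c,p):
    q=np.array(c['rotation']).T@(np.array(p)-c['origin']); return c['fx']*q[0]/q[2]+c['cx'],c['fy']*q[1]/q[2]+c['cy']
E
python3 - <<'E'
from h import *
for n in ['top','side']:
    c=snap(n,n+'0',s=1.25); print(n,c['fx'],c['cx'],c['cy'],c['origin'],np.array(c['rotation']).round(3).tolist())
s=status.observe(); print(s['tcp_pos'],s['tcp_rot'],s['ft_force'],s['grip_width'],s['time'])
E
```

```text
top 410.83980719735075 317.60868843361635 203.28250995706037 [ 0.43006779 -0.14027017  1.34716464] [-2.173, 2.165, -0.069]
side 492.99503698865954 328.3429502925518 196.57254608880967 [0.21723625 0.73869272 1.1156883 ] [-0.475, 2.758, -1.077]
[ 0.23617623 -0.46862397  0.23823733] [-3.05532032e+00 -7.26319467e-01  8.46472042e-05] [ 1.30795117  0.10977771 -0.84591038] 0.08786902269805527 0.1
```

View pics/top0.png

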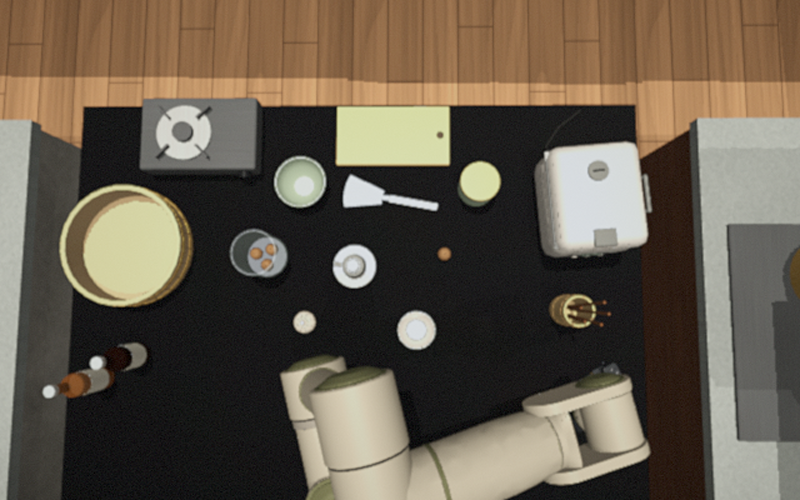

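View pics/side0.png

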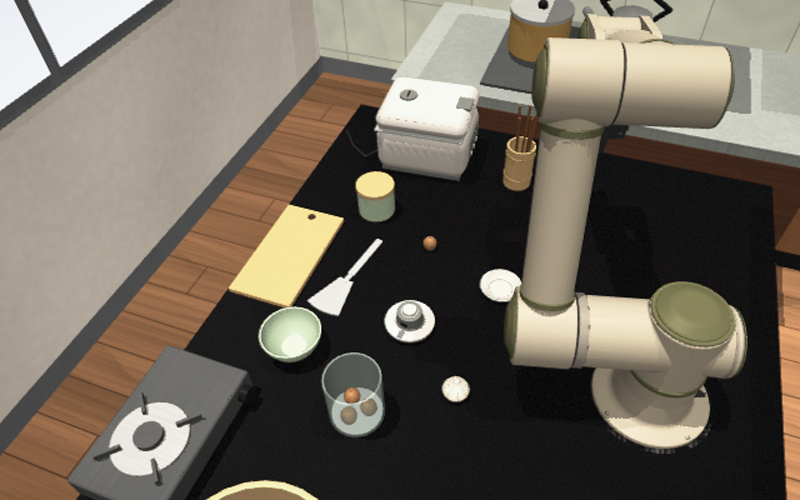

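The top view shows the walnut at (444,254), the lid at (354,266) and the jar at about (258,254). The garlic is at (304,321), the dish at (416,330) and the bowl at (300,182), all in 1.25x pixels. The side view confirms the jar and lid are upright. I'll enlarge the crop.

```bash
python3 - <<'E'
s=open('h.py').read().replace("import numpy as np, cv2","import numpy as np, cv2\nfrom scipy.spatial.transform import Rotation as R")
s=s.replace("np.array(c['rotation'])","R.from_rotvec(c['rotation']).as_matrix()")
open('h.py','w').write(s)
E
python3 - <<'E'
from h import *
c=dict(np.load('pics/top0.npz')); im=c['color'][170:240,175:375,::-1]
cv2.imwrite('pics/crop.png',cv2.resize(im,None,fx=4,fy=4,interpolation=cv2.INTER_CUBIC))
for n,u,v,z in [('wal',444.5,254.5,.02),('lid',354,266,.05),('jar',258,254,.06),('garlic',304,321,.025),('dish',416,330,.02),('bowl',300,182,.06),('can',479,182,.09)]:
    print(n,pt(c,u/1.25,v/1.25,z).round(3))
s=status.observe(); print(R.from_rotvec(s['tcp_rot']).as_matrix().round(3))
E
```

```text
wal [ 0.541 -0.236  0.02 ]
lid [ 0.508 -0.005  0.05 ]
jar [0.537 0.238 0.06 ]
garlic [0.368 0.124 0.025]
dish [ 0.347 -0.163  0.02 ]
bowl [0.722 0.135 0.06 ]
can [ 0.715 -0.317  0.09 ]
[[ 0.893  0.45  -0.   ]
 [ 0.45  -0.893  0.001]
 [ 0.    -0.001 -1.   ]]
```

View pics/crop.png

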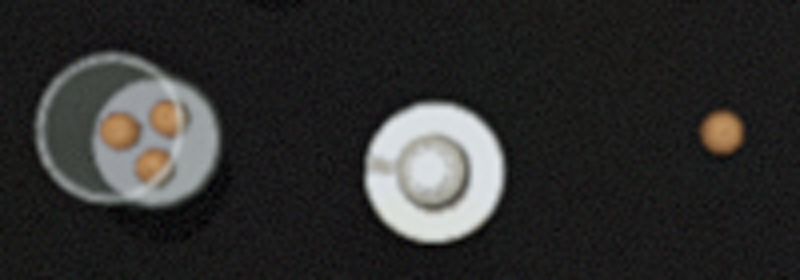

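The enlarged crop shows the rim circle centred at (111,128), the lid flange at (434,172) with its button at (431,168), and the walnut at (721,131). The lid's spout points left (+y).

```bash
python3 - <<'E'
from h import *
c=dict(np.load('pics/top0.npz'))
for n,u,v,z in [('wal',721.5,131.5,.02),('flange',434.5,172,.02),('button',431.5,168,.058),('rim',111,128,.13),('jarbase',157,142,.003)]:
    print(n,pt(c,175+(u+.5)/4-.5,170+(v+.5)/4-.5,z).round(4))
E
```

```text
wal [ 0.5443 -0.2343  0.02  ]
flange [ 0.5106 -0.002   0.02  ]
button [ 0.5114 -0.0035  0.058 ]
rim [0.536  0.2293 0.13  ]
jarbase [0.5355 0.2294 0.003 ]
```

Call:
{"name": "apply_moves", "arguments": {"commands": [{"tx": 40, "ty": 40, "tz": 0, "turn": 0.1, "hand": 0}, {"tx": 80, "ty": 75, "tz": 0, "turn": 0.25, "hand": 0}, {"tx": 120, "ty": 110, "tz": 0, "turn": 0.4, "hand": 0}, {"tx": 165, "ty": 145, "tz": -20, "turn": 0.58, "hand": 0}, {"tx": 205, "ty": 175, "tz": -40, "turn": 0.75, "hand": 0}, {"tx": 250, "ty": 205, "tz": -60, "turn": 0.92, "hand": 0}, {"tx": 290, "ty": 230, "tz": -80, "turn": 1.05, "hand": 0}, {"tx": 308, "ty": 235, "tz": -100, "turn": 1.107, "hand": 0}, {"tx": 308, "ty": 235, "tz": -120, "turn": 1.107, "hand": 0}, {"tx": 308, "ty": 235, "tz": -130, "turn": 1.107, "hand": 0}]}}

```text
time: 1.35
tcp_pos: [0.5439, -0.2334, 0.1073]
tcp_rot: [-2.216, -2.224, 0.001]
ft_force: [0.7, 0.1, -0.2]
grip_width: 0.0881
grasp_force: 0.0
```

```bash
python3 - <<'E'
from h import *
s=status.observe(); print(s['time'],s['tcp_pos'],R.from_rotvec(s['tcp_rot']).as_matrix().round(2).tolist(),s['qpos'])
c=snap('wrist','w1'); print(c['origin'],px(c,[.5443,-.2343,.018]))
E
```

```text
1.35 [ 0.54390226 -0.23341354  0.10734908] [[-0.0, 1.0, -0.0], [1.0, 0.0, 0.0], [0.0, -0.0, -1.0]] [-6.03153425e-01  5.84987888e-01  1.44752456e+00 -1.60948941e-05
  1.11120306e+00 -6.06379975e-01]
[ 0.54236797 -0.1531982   0.25341327] (np.float64(325.3017390792749), np.float64(208.17848840410363))
```

View pics/w1.png

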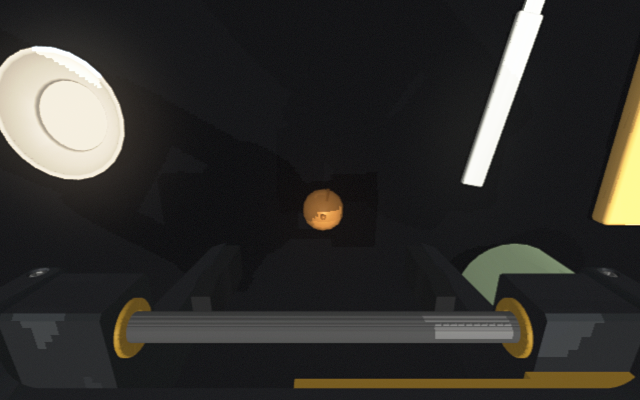

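The wrist view shows the walnut at (323,209) against a predicted (325,208), so the estimate is good. I'll descend and grip.

Call:
{"name": "apply_moves", "arguments": {"commands": [{"tz": -30, "ty": -1, "hand": 0}, {"tz": -60, "ty": -1, "hand": 0}, {"tz": -90, "ty": -1, "hand": 0}, {"tz": -103, "ty": -1, "hand": 0}, {"tz": -103, "ty": -1, "hand": 0}, {"tz": -103, "ty": -1, "hand": 1}, {"tz": -103, "ty": -1, "hand": 1}, {"tz": -103, "ty": -1, "hand": 1}, {"tz": -103, "ty": -1, "hand": 1}, {"tz": -103, "ty": -1, "hand": 1}]}}

```text
invalid input at $.commands[0]: expected keys tx, ty, tz, turn, hand
```

Call:
{"name": "apply_moves", "arguments": {"commands": [{"tx": 0, "turn": 0, "tz": -30, "ty": -1, "hand": 0}, {"tx": 0, "turn": 0, "tz": -60, "ty": -1, "hand": 0}, {"tx": 0, "turn": 0, "tz": -90, "ty": -1, "hand": 0}, {"tx": 0, "turn": 0, "tz": -103, "ty": -1, "hand": 0}, {"tx": 0, "turn": 0, "tz": -103, "ty": -1, "hand": 0}, {"tx": 0, "turn": 0, "tz": -103, "ty": -1, "hand": 1}, {"tx": 0, "turn": 0, "tz": -103, "ty": -1, "hand": 1}, {"tx": 0, "turn": 0, "tz": -103, "ty": -1, "hand": 1}, {"tx": 0, "turn": 0, "tz": -103, "ty": -1, "hand": 1}, {"tx": 0, "turn": 0, "tz": -103, "ty": -1, "hand": 1}]}}

```text
time: 2.65
tcp_pos: [0.5443, -0.2348, 0.0058]
tcp_rot: [2.218, 2.225, 0.0]
ft_force: [0.6, 0.1, -0.5]
grip_width: 0.0402
grasp_force: 0.0
```

Call:
{"name": "apply_moves", "arguments": {"commands": [{"tx": 0, "turn": 0, "tz": 0, "ty": 0, "hand": 1}, {"tx": 0, "turn": 0, "tz": 0, "ty": 0, "hand": 1}, {"tx": 0, "turn": 0, "tz": 0, "ty": 0, "hand": 1}, {"tx": 0, "turn": 0, "tz": 0, "ty": 0, "hand": 1}, {"tx": 0, "turn": 0, "tz": 20, "ty": 0, "hand": 1}, {"tx": 0, "turn": 0, "tz": 60, "ty": 0, "hand": 1}, {"tx": 0, "turn": 0, "tz": 110, "ty": 0, "hand": 1}, {"tx": 0, "turn": 0, "tz": 160, "ty": 0, "hand": 1}, {"tx": 0, "turn": 0, "tz": 195, "ty": 30, "hand": 1}, {"tx": 0, "turn": 0, "tz": 200, "ty": 80, "hand": 1}]}}

```text
time: 3.9
tcp_pos: [0.5449, -0.1551, 0.2082]
tcp_rot: [2.217, 2.219, 0.002]
ft_force: [1.0, 0.4, -0.6]
grip_width: 0.0314
grasp_force: 30.0
```

Call:
{"name": "apply_moves", "arguments": {"commands": [{"tx": 0, "turn": 0, "tz": 0, "ty": 50, "hand": 1}, {"tx": -2, "turn": 0, "tz": 0, "ty": 105, "hand": 1}, {"tx": -4, "turn": 0, "tz": 0, "ty": 160, "hand": 1}, {"tx": -5, "turn": 0, "tz": 0, "ty": 215, "hand": 1}, {"tx": -6, "turn": 0, "tz": 0, "ty": 270, "hand": 1}, {"tx": -8, "turn": 0, "tz": 0, "ty": 320, "hand": 1}, {"tx": -9, "turn": 0, "tz": 0, "ty": 360, "hand": 1}, {"tx": -9, "turn": 0, "tz": 0, "ty": 384, "hand": 1}, {"tx": -9, "turn": 0, "tz": 0, "ty": 384, "hand": 1}, {"tx": -9, "turn": 0, "tz": 0, "ty": 384, "hand": 1}]}}

```text
time: 5.15
tcp_pos: [0.5353, 0.2285, 0.2056]
tcp_rot: [2.218, 2.224, -0.001]
ft_force: [-0.3, -1.0, 0.1]
grip_width: 0.0314
grasp_force: 30.0
```

```bash
python3 - <<'E'
from h import *
s=status.observe(); print(s['tcp_pos'])
c=snap('wrist','w2')
im=c['color'][:,:,::-1].copy()
t=np.linspace(0,6.28,60)
P=np.array([px(c,[.536+.055*np.cos(a),.2293+.055*np.sin(a),.13]) for a in t])
cv2.polylines(im,[P.astype(int)],True,(0,0,255),1); cv2.imwrite('pics/w2.png',im)
E
```

```text
[0.53529006 0.22845194 0.20562311]
```

View pics/w2.png

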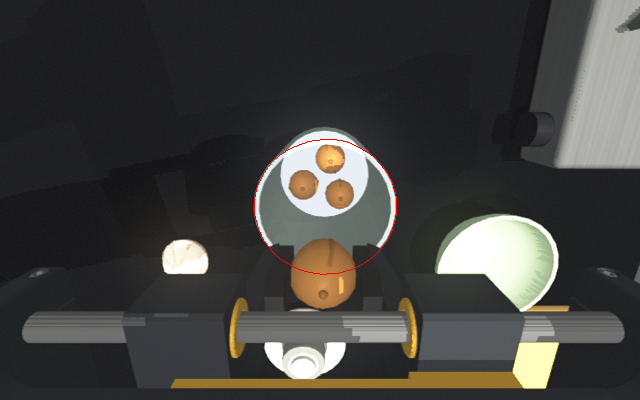

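The projected rim (centre about (326,207)) coincides with the seen rim, and the walnut is held. I'll lower it into the jar and open part way.

Call:
{"name": "apply_moves", "arguments": {"commands": [{"tx": 0, "turn": 0, "tz": -35, "ty": 0, "hand": 1}, {"tx": 0, "turn": 0, "tz": -70, "ty": 0, "hand": 1}, {"tx": 0, "turn": 0, "tz": -100, "ty": 0, "hand": 1}, {"tx": 0, "turn": 0, "tz": -115, "ty": 0, "hand": 1}, {"tx": 0, "turn": 0, "tz": -115, "ty": 0, "hand": 1}, {"tx": 0, "turn": 0, "tz": -115, "ty": 0, "hand": 0.45}, {"tx": 0, "turn": 0, "tz": -115, "ty": 0, "hand": 0.45}, {"tx": 0, "turn": 0, "tz": -115, "ty": 0, "hand": 0.45}, {"tx": 0, "turn": 0, "tz": -115, "ty": 0, "hand": 0.45}, {"tx": 0, "turn": 0, "tz": -115, "ty": 0, "hand": 0.45}]}}

```text
time: 6.45
tcp_pos: [0.5353, 0.2292, 0.0908]
tcp_rot: [2.218, 2.225, 0.0]
ft_force: [0.6, -0.7, -0.8]
grip_width: 0.0486
grasp_force: 0.0
```

Call:
{"name": "apply_moves", "arguments": {"commands": [{"tx": 0, "turn": 0, "tz": 0, "ty": 0, "hand": 0.45}, {"tx": 0, "turn": 0, "tz": 20, "ty": 0, "hand": 0.45}, {"tx": 0, "turn": 0, "tz": 60, "ty": 0, "hand": 0.45}, {"tx": 0, "turn": 0, "tz": 100, "ty": 0, "hand": 0.3}, {"tx": 0, "turn": 0, "tz": 115, "ty": -40, "hand": 0}, {"tx": -5, "turn": 0, "tz": 115, "ty": -90, "hand": 0}, {"tx": -12, "turn": 0, "tz": 115, "ty": -140, "hand": 0}, {"tx": -20, "turn": 0, "tz": 115, "ty": -190, "hand": 0}, {"tx": -24, "turn": 0, "tz": 115, "ty": -225, "hand": 0}, {"tx": -24, "turn": 0, "tz": 105, "ty": -231, "hand": 0}]}}

```text
time: 7.7
tcp_pos: [0.5114, -0.0034, 0.196]
tcp_rot: [2.22, 2.221, 0.001]
ft_force: [-0.2, 0.2, 0.5]
grip_width: 0.0881
grasp_force: 0.0
```

```bash
python3 - <<'E'
from h import *
s=status.observe(); print(s['tcp_pos'],s['grip_width'])
c=snap('wrist','w3')
im=c['color'][:,:,::-1].copy()
for r,z in [(.055,.02),(.028,.052),(.015,.0585)]:
  P=np.array([px(c,[.511+r*np.cos(a),-.0028+r*np.sin(a),z]) for a in np.linspace(0,6.28,60)])
  cv2.polylines(im,[P.astype(int)],True,(0,0,255),1)
t=read_camera('top')['color'][160:240,170:300,::-1]
t=cv2.resize(t,None,fx=1.8,fy=1.8); im[:t.shape[0],:t.shape[1]]=t
cv2.imwrite('pics/w3.png',im)
E
```

```text
[ 0.51143095 -0.00342667  0.19599709] 0.0881064625967305
```

View pics/w3.png

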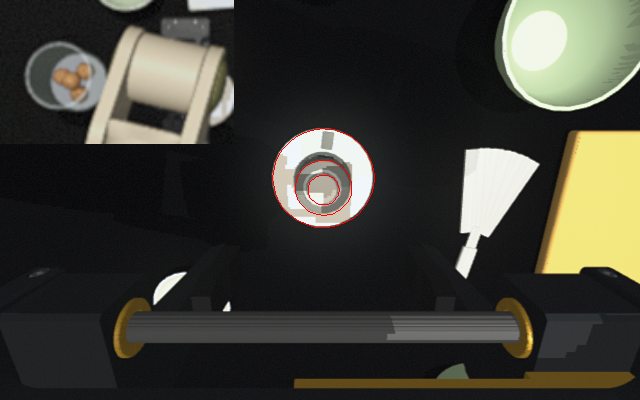

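The four walnuts are in the jar (inset), and the lid's flange at (323,178) agrees with the projection. I'll descend to the dome and grip.

Call:
{"name": "apply_moves", "arguments": {"commands": [{"tx": 0, "turn": 0, "tz": -40, "ty": 0, "hand": 0}, {"tx": 0, "turn": 0, "tz": -80, "ty": 0, "hand": 0}, {"tx": 0, "turn": 0, "tz": -120, "ty": 0, "hand": 0}, {"tx": 0, "turn": 0, "tz": -155, "ty": 0, "hand": 0}, {"tx": 0, "turn": 0, "tz": -171, "ty": 0, "hand": 0}, {"tx": 0, "turn": 0, "tz": -171, "ty": 0, "hand": 0}, {"tx": 0, "turn": 0, "tz": -171, "ty": 0, "hand": 1}, {"tx": 0, "turn": 0, "tz": -171, "ty": 0, "hand": 1}, {"tx": 0, "turn": 0, "tz": -171, "ty": 0, "hand": 1}, {"tx": 0, "turn": 0, "tz": -171, "ty": 0, "hand": 1}]}}

```text
time: 9.05
tcp_pos: [0.5114, -0.0019, 0.0252]
tcp_rot: [2.218, 2.224, 0.001]
ft_force: [-1.2, 0.0, 4.7]
grip_width: 0.0553
grasp_force: 30.0
```

Call:
{"name": "apply_moves", "arguments": {"commands": [{"tx": 0, "turn": 0, "tz": 0, "ty": 0, "hand": 1}, {"tx": 0, "turn": 0, "tz": 0, "ty": 0, "hand": 1}, {"tx": 0, "turn": 0, "tz": 20, "ty": 0, "hand": 1}, {"tx": 0, "turn": 0, "tz": 60, "ty": 0, "hand": 1}, {"tx": 0, "turn": 0, "tz": 105, "ty": 0, "hand": 1}, {"tx": 0, "turn": 0, "tz": 145, "ty": 0, "hand": 1}, {"tx": 0, "turn": 0, "tz": 175, "ty": 0, "hand": 1}, {"tx": 0, "turn": 0, "tz": 180, "ty": 10, "hand": 1}, {"tx": 0, "turn": 0, "tz": 180, "ty": 20, "hand": 1}, {"tx": 0, "turn": 0, "tz": 180, "ty": 20, "hand": 1}]}}

```text
time: 10.3
tcp_pos: [0.5107, 0.0191, 0.2032]
tcp_rot: [-2.215, -2.225, 0.002]
ft_force: [-0.0, -0.0, -2.5]
grip_width: 0.0553
grasp_force: 30.0
```

Call:
{"name": "apply_moves", "arguments": {"commands": [{"tx": 5, "turn": 0, "tz": 0, "ty": 35, "hand": 1}, {"tx": 10, "turn": 0, "tz": 0, "ty": 75, "hand": 1}, {"tx": 15, "turn": 0, "tz": 0, "ty": 115, "hand": 1}, {"tx": 20, "turn": 0, "tz": 0, "ty": 155, "hand": 1}, {"tx": 25, "turn": 0, "tz": 0, "ty": 190, "hand": 1}, {"tx": 25, "turn": 0, "tz": 0, "ty": 211, "hand": 1}, {"tx": 25, "turn": 0, "tz": 0, "ty": 211, "hand": 1}, {"tx": 25, "turn": 0, "tz": -20, "ty": 211, "hand": 1}, {"tx": 25, "turn": 0, "tz": -30, "ty": 211, "hand": 1}, {"tx": 25, "turn": 0, "tz": -30, "ty": 211, "hand": 1}]}}

```text
time: 11.55
tcp_pos: [0.5361, 0.2284, 0.1742]
tcp_rot: [-2.218, -2.223, 0.002]
ft_force: [-0.3, -0.3, -2.4]
grip_width: 0.0556
grasp_force: 30.0
```

```bash
python3 - <<'E'
from h import *
s=status.observe(); print(s['tcp_pos'],s['ft_force'])
out=[]
for n,(cx,cy),k in [('side',(0,0),4),('wrist',(0,0),2)]:
  c=read_camera(n); np.savez('pics/%s4.npz'%n,**c)
  im=cv2.resize(c['color'][:,:,::-1],None,fx=k,fy=k,interpolation=cv2.INTER_CUBIC)
  for r,z,col in [(.055,.13,(0,0,255)),(.055,0,(0,0,255)),(.055,s['tcp_pos'][2]-.0245+.020,(0,255,0))]:
    P=np.array([px(c,[.536+r*np.cos(a),.2293+r*np.sin(a),z]) for a in np.linspace(0,6.28,60)])
    cv2.polylines(im,[((P+.5)*k-.5).astype(int)],True,col,1)
  u,v=np.array(px(c,[.536,.2293,.1]))*k
  u0=int(np.clip(u-200,0,im.shape[1]-400)); v0=int(np.clip(v-300,0,im.shape[0]-600))
  print(n,u0,v0); out.append(im[v0:v0+600,u0:u0+400])
cv2.imwrite('pics/p4.png',np.hstack(out))
E
```

```text
[0.5360578  0.22840266 0.17415565] [-0.32613442 -0.2692549  -2.43069693]
side 927 935
wrist 448 124
```

View pics/p4.png

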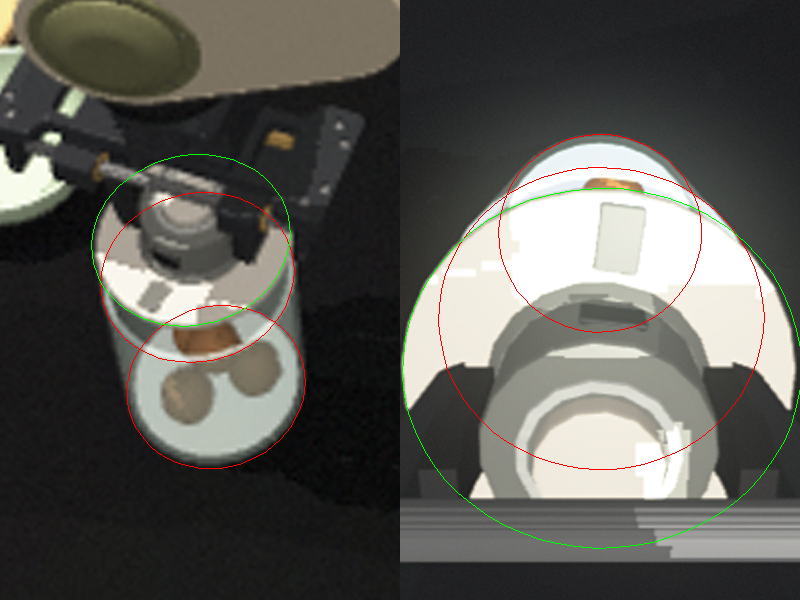

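In both views the lid's flange (green) and the jar's rim and base (red) match the predictions, so the lid is centred. I'll lower it gently.

Call:
{"name": "apply_moves", "arguments": {"commands": [{"tx": 0, "turn": 0, "tz": -6, "ty": 0, "hand": 1}, {"tx": 0, "turn": 0, "tz": -12, "ty": 0, "hand": 1}, {"tx": 0, "turn": 0, "tz": -17, "ty": 0, "hand": 1}, {"tx": 0, "turn": 0, "tz": -20, "ty": 0, "hand": 1}, {"tx": 0, "turn": 0, "tz": -23, "ty": 0, "hand": 1}, {"tx": 0, "turn": 0, "tz": -25, "ty": 0, "hand": 1}, {"tx": 0, "turn": 0, "tz": -27, "ty": 0, "hand": 1}, {"tx": 0, "turn": 0, "tz": -28, "ty": 0, "hand": 1}, {"tx": 0, "turn": 0, "tz": -29, "ty": 0, "hand": 1}, {"tx": 0, "turn": 0, "tz": -29, "ty": 0, "hand": 1}]}}

```text
time: 12.9
tcp_pos: [0.5362, 0.2292, 0.1457]
tcp_rot: [-2.218, -2.225, 0.0]
ft_force: [-1.1, -0.4, -2.6]
grip_width: 0.0554
grasp_force: 30.0
```

No contact yet, and no jam either. The plug is inside, with about 2.5 mm still to go.

Call:
{"name": "apply_moves", "arguments": {"commands": [{"tx": 0, "turn": 0, "tz": -1, "ty": 0, "hand": 1}, {"tx": 0, "turn": 0, "tz": -1.5, "ty": 0, "hand": 1}, {"tx": 0, "turn": 0, "tz": -2, "ty": 0, "hand": 1}, {"tx": 0, "turn": 0, "tz": -2.5, "ty": 0, "hand": 1}, {"tx": 0, "turn": 0, "tz": -2.5, "ty": 0, "hand": 1}]}}

```text
time: 13.52
tcp_pos: [0.5363, 0.2292, 0.1432]
tcp_rot: [2.218, 2.225, 0.0]
ft_force: [-0.1, 0.9, -2.4]
grip_width: 0.0553
grasp_force: 30.0
```

Call:
{"name": "apply_moves", "arguments": {"commands": [{"tx": 0, "turn": 0, "tz": -0.4, "ty": 0, "hand": 1}, {"tx": 0, "turn": 0, "tz": -0.8, "ty": 0, "hand": 1}, {"tx": 0, "turn": 0, "tz": -1.2, "ty": 0, "hand": 1}, {"tx": 0, "turn": 0, "tz": -1.2, "ty": 0, "hand": 1}]}}

```text
time: 14.02
tcp_pos: [0.5363, 0.2292, 0.1431]
tcp_rot: [2.218, 2.225, 0.001]
ft_force: [-3.9, -1.5, 8.6]
grip_width: 0.0556
grasp_force: 30.0
```

Seated: the z force turned to +8.6 N. I'll release, rise and shut the fingers.

Call:
{"name": "apply_moves", "arguments": {"commands": [{"tx": 0, "turn": 0, "tz": 0.8, "ty": 0, "hand": 1}, {"tx": 0, "turn": 0, "tz": 0.8, "ty": 0, "hand": 0.1}, {"tx": 0, "turn": 0, "tz": 0.8, "ty": 0, "hand": 0.1}, {"tx": 0, "turn": 0, "tz": 0.8, "ty": 0, "hand": 0.1}, {"tx": 0, "turn": 0, "tz": 0.8, "ty": 0, "hand": 0.1}, {"tx": 0, "turn": 0, "tz": 15, "ty": 0, "hand": 0.1}, {"tx": 0, "turn": 0, "tz": 45, "ty": 0, "hand": 0.1}, {"tx": 0, "turn": 0, "tz": 62, "ty": 0, "hand": 0.1}, {"tx": 0, "turn": 0, "tz": 62, "ty": 0, "hand": 1}, {"tx": 0, "turn": 0, "tz": 62, "ty": 0, "hand": 1}]}}

```text
time: 15.28
tcp_pos: [0.536, 0.2291, 0.2035]
tcp_rot: [-2.218, -2.224, 0.001]
ft_force: [-0.1, -0.1, -0.8]
grip_width: 0.0615
grasp_force: 0.0
```

Call:
{"name": "apply_moves", "arguments": {"commands": [{"tx": 0, "turn": 0, "tz": 0, "ty": 0, "hand": 1}, {"tx": 0, "turn": 0, "tz": 0, "ty": 0, "hand": 1}, {"tx": 0, "turn": 0, "tz": 0, "ty": 0, "hand": 1}, {"tx": 0, "turn": 0, "tz": 0, "ty": 0, "hand": 1}, {"tx": 0, "turn": 0, "tz": 0, "ty": 0, "hand": 1}, {"tx": 0, "turn": 0, "tz": 0, "ty": 0, "hand": 1}]}}

```text
time: 16.02
tcp_pos: [0.5363, 0.2292, 0.204]
tcp_rot: [2.218, 2.225, 0.0]
ft_force: [-0.2, 0.6, 1.1]
grip_width: 0.0017
grasp_force: 0.0
```

```bash
python3 - <<'E'
from h import *
s=status.observe(); print(s['tcp_pos'],s['ft_force'],s['grip_width'])
out=[]
for n,k in [('side',4),('wrist',1.6)]:
  c=read_camera(n)
  im=cv2.resize(c['color'][:,:,::-1],None,fx=k,fy=k,interpolation=cv2.INTER_CUBIC)
  for r,z,col in [(.055,.138,(0,0,255)),(.055,0,(0,0,255)),(.028,.170,(0,255,0))]:
    P=np.array([px(c,[.536+r*np.cos(a),.2293+r*np.sin(a),z]) for a in np.linspace(0,6.28,60)])
    cv2.polylines(im,[((P+.5)*k-.5).astype(int)],True,col,1)
  u,v=np.array(px(c,[.536,.2293,.1]))*k
  u0=int(np.clip(u-200,0,im.shape[1]-400)); v0=int(np.clip(v-300,0,im.shape[0]-600))
  out.append(im[v0:v0+600,u0:u0+400])
cv2.imwrite('pics/p5.png',np.hstack(out))
E
```

```text
[0.53626388 0.22915301 0.20402086] [-0.15283689  0.64149696  1.09100526] 0.0016613985384293455
```

View pics/p5.png

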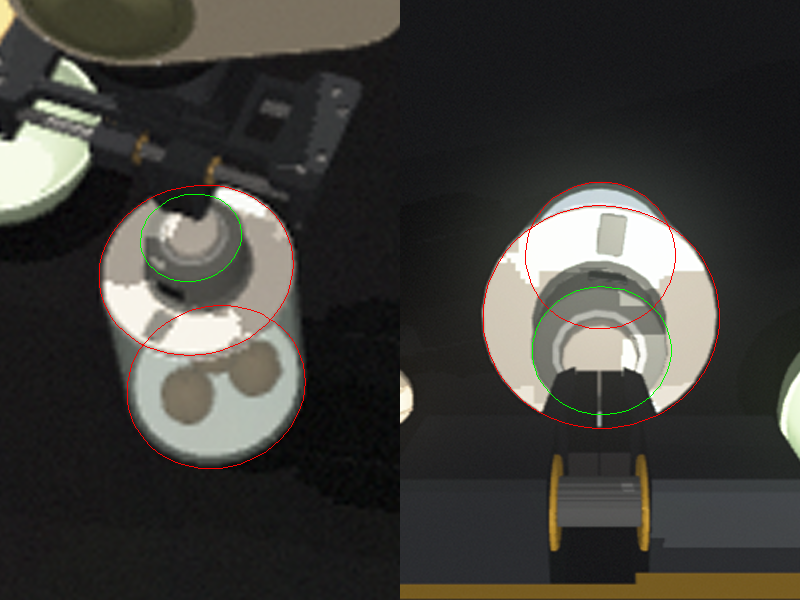

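The lid sits level on the jar: flange and dome circles match, and the walnuts are inside. I'll bring the shut fingers to the button.

Call:
{"name": "apply_moves", "arguments": {"commands": [{"tx": 0, "turn": 0, "tz": -15, "ty": 0, "hand": 1}, {"tx": 0, "turn": 0, "tz": -24, "ty": 0, "hand": 1}, {"tx": 0, "turn": 0, "tz": -27, "ty": 0, "hand": 1}, {"tx": 0, "turn": 0, "tz": -28, "ty": 0, "hand": 1}, {"tx": 0, "turn": 0, "tz": -29, "ty": 0, "hand": 1}, {"tx": 0, "turn": 0, "tz": -30, "ty": 0, "hand": 1}, {"tx": 0, "turn": 0, "tz": -31, "ty": 0, "hand": 1}, {"tx": 0, "turn": 0, "tz": -31, "ty": 0, "hand": 1}]}}

```text
time: 17.12
tcp_pos: [0.5363, 0.2292, 0.1732]
tcp_rot: [2.218, 2.225, 0.001]
ft_force: [-1.9, 0.1, 4.2]
grip_width: 0.0003
grasp_force: 2.2
```

Call:
{"name": "apply_moves", "arguments": {"commands": [{"tx": 0, "turn": 0, "tz": -1, "ty": 0, "hand": 1}, {"tx": 0, "turn": 0, "tz": -2, "ty": 0, "hand": 1}, {"tx": 0, "turn": 0, "tz": -2.6, "ty": 0, "hand": 1}, {"tx": 0, "turn": 0, "tz": -3.2, "ty": 0, "hand": 1}, {"tx": 0, "turn": 0, "tz": -3.6, "ty": 0, "hand": 1}, {"tx": 0, "turn": 0, "tz": -3.6, "ty": 0, "hand": 1}]}}

```text
time: 17.88
tcp_pos: [0.5365, 0.2293, 0.1708]
tcp_rot: [2.217, 2.224, 0.002]
ft_force: [-5.4, -1.5, 13.3]
grip_width: 0.0004
grasp_force: 6.9
```

The button is fully down at about 13 N. I'll hold.

Call:
{"name": "apply_moves", "arguments": {"commands": [{"tx": 0, "ty": 0, "tz": 0, "turn": 0, "hand": 1}, {"tx": 0, "ty": 0, "tz": 0, "turn": 0, "hand": 1}, {"tx": 0, "ty": 0, "tz": 0, "turn": 0, "hand": 1}, {"tx": 0, "ty": 0, "tz": 0, "turn": 0, "hand": 1}, {"tx": 0, "ty": 0, "tz": 0, "turn": 0, "hand": 1}, {"tx": 0, "ty": 0, "tz": 0, "turn": 0, "hand": 1}, {"tx": 0, "ty": 0, "tz": 0, "turn": 0, "hand": 1}, {"tx": 0, "ty": 0, "tz": 0, "turn": 0, "hand": 1}, {"tx": 0, "ty": 0, "tz": 0, "turn": 0, "hand": 1}, {"tx": 0, "ty": 0, "tz": 0, "turn": 0, "hand": 1}]}}

```text
time: 19.12
tcp_pos: [0.5365, 0.2292, 0.1708]
tcp_rot: [2.217, 2.224, 0.002]
ft_force: [-5.2, -1.4, 14.1]
grip_width: 0.0005
grasp_force: 6.9
```

Call:
{"name": "apply_moves", "arguments": {"commands": [{"tx": 0, "ty": 0, "tz": 0, "turn": 0, "hand": 1}, {"tx": 0, "ty": 0, "tz": 0, "turn": 0, "hand": 1}, {"tx": 0, "ty": 0, "tz": 0, "turn": 0, "hand": 1}, {"tx": 0, "ty": 0, "tz": 0, "turn": 0, "hand": 1}, {"tx": 0, "ty": 0, "tz": 0, "turn": 0, "hand": 1}, {"tx": 0, "ty": 0, "tz": 0, "turn": 0, "hand": 1}, {"tx": 0, "ty": 0, "tz": 0, "turn": 0, "hand": 1}, {"tx": 0, "ty": 0, "tz": 0, "turn": 0, "hand": 1}, {"tx": 0, "ty": 0, "tz": 0, "turn": 0, "hand": 1}, {"tx": 0, "ty": 0, "tz": 0, "turn": 0, "hand": 1}]}}

```text
time: 20.38
tcp_pos: [0.5365, 0.2292, 0.1708]
tcp_rot: [2.217, 2.224, 0.002]
ft_force: [-5.6, -1.2, 14.0]
grip_width: 0.0006
grasp_force: 6.9
```

Call:
{"name": "apply_moves", "arguments": {"commands": [{"tx": 0, "ty": 0, "tz": 0, "turn": 0, "hand": 1}, {"tx": 0, "ty": 0, "tz": 0, "turn": 0, "hand": 1}, {"tx": 0, "ty": 0, "tz": 0, "turn": 0, "hand": 1}, {"tx": 0, "ty": 0, "tz": 0, "turn": 0, "hand": 1}, {"tx": 0, "ty": 0, "tz": 0, "turn": 0, "hand": 1}, {"tx": 0, "ty": 0, "tz": 0, "turn": 0, "hand": 1}, {"tx": 0, "ty": 0, "tz": 0, "turn": 0, "hand": 1}, {"tx": 0, "ty": 0, "tz": 0, "turn": 0, "hand": 1}, {"tx": 0, "ty": 0, "tz": 0, "turn": 0, "hand": 1}, {"tx": 0, "ty": 0, "tz": 0, "turn": 0, "hand": 1}]}}

```text
time: 21.62
tcp_pos: [0.5365, 0.2292, 0.1708]
tcp_rot: [2.217, 2.224, 0.002]
ft_force: [-5.2, -1.6, 14.2]
grip_width: 0.0005
grasp_force: 6.9
```

```bash
python3 -c "
from plant import hand_in
print(hand_in())"
```

```text
the job is handed in; nothing more can be done
None
```

The walnut is in the jar, the lid is seated squarely, and the pump button was held fully down at about 14 N for nearly 4 s and was still held when I handed the job in; the hand-in gave no verdict.

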